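Fit a bayonet filter cartridge to a suction pump

ROBOT

A 6-joint arm with a two-finger parallel gripper is mounted at the origin on the work surface. World frame = base frame: x ahead of the robot, y to its left, z up, the work surface at z = 0. Lengths are in m, angles in rad, forces in N, time in s.
With the tool pointing down it reaches from about 0.35 to 0.775 m from the base axis. Payload 5.5 kg.
Tool frame: the origin (TCP) lies on the centre line of the jaws, within the pads' length; the fingertips stand 8 mm ahead of it and the grasp point (between the pads) lies 11 mm behind it; z points along the fingers, y is the direction in which the jaws open and shut (so a half turn about z gives the same grasp; the last joint's range is limited). The gripper opens to 85 mm and grips with 20 to 120 N. Pads are 22 mm wide; open, the fingers measure 114 mm over their backs; the gripper's body (76 mm by 85 mm) begins 54 mm behind the grasp point. The pads swing forward as they close: fully open they stand 13 mm farther back than shut.
Start: joints at [0.981, 0.313, 0.046, 1.304, 0, 1.431], TCP at [0.25, 0.518, 0.239] pointing down, gripper open.
Joint ranges: [-2.76, 2.76], [-0.86, 1.69], [-1.03, 1.26], [-2.2, 2.34], [-1.47, 1.5], [-3.14, 3.14]. Speed limits (rad/s): [2.57, 2.57, 3.14, 3.14, 3.14, 3.14].

INTERFACE

Orientations are given as a unit quaternion [w, x, y, z].
In Python, from workcell import env gives the robot as it stands. The module is installed in compiled form; this text tells all that it offers.
- The arm moves only by the tool play_rows, never from a script. Its argument "steps" is a list of rows, each an object with "claw": the closure in counts, from 0 (fully open) to 255 (shut); "dp": the shift along the tool's x, y, z in m, a list of three; "angular": the turn, a rotation vector about the tool's x, y, z in degrees, a list of three. In form: [{"claw": claw, "dp": [dx, dy, dz], "angular": [wx, wy, wz]}, ...]. A call has exactly 8 rows; each row shifts and turns the commanded pose from where the row before left it, along the tool's axes as they then stand; what a row does not reach is not made up. A row lasts 1/12 s, in which the tool goes at most 41.7 mm and 7.16 degrees, less where a joint would pass 70% of its speed; a pose out of reach is approached as far as the arm can. A call is refused whole if a number of a shift passes 0.0417 or a number of a turn 7.16, either way. A call with a gripper value outside its range is refused whole. The fingers move at their own pace and stop on an object; "force" is the grip in N (left out, the last holds). Time passes only in rows, so rows that do not move let the fingers close, or fill a call up. It gives the time, the measured TCP pose, the force and the opening at its end, in the units of the state.
- env.get_state(): the state, without advancing time (a new reading comes with each control period).
- env.read_camera(name): name is "side" or "top"; returns (picture, depth): 420x560x3 uint8, red, green, blue; 420x560 float32, m along the optical axis (not along the pixel's ray), 0 where there is no reading.
- env.calibration(name): a dict with "fx", "fy", "cx", "cy" (pixels), "world_from_camera" (4x4, takes a point from camera to world coordinates). Camera axes: x right, y down, z forward; pixel columns grow to the right and rows downward; lengths in m; the calibration is good to about 2 mm. A picture is of the moment at which its call begins. calibration takes no time and is no camera call.
- env.hand_in(): hands the job in, once; it reports no verdict.
The state is a dict: "clock": time; "joint_pos": joint angles; "qvel": joint speeds; "tau": joint torques, N m; "tcp_pos": TCP position; "orientation": TCP orientation; "wrist_force": force on the tool from outside, world axes, zero at the start; "ft_torque": the same for the moment, N m; "finger_gap": finger opening in m.
Only numpy, scipy, OpenCV 4.12 (cv2) and the standard library are available. Lean on these libraries where they do the work, as an engineer would, in place of code of your own. Each camera call takes 0.05 s, during which the arm holds its last target. There are 200 camera calls.

TASK

Fit the new filter cartridge to the port on top of the suction pump: take it by its wing grip from the steel tray, set its two lugs into the slots of the port collar (feel for them by turning it lightly on the rim), push it down against the sprung seal and twist it a quarter turn clockwise until it stops, so that it springs up into its catch and stays locked, then let go. The plastic lugs break if forced, so press and turn gently, and leave the canister, the forceps jar and the small line filter standing where they are on the tray.

Things in the scene. Friction and masses are not known exactly. Their poses are not given: they have to be found in the camera images.
- cartridge: The new filter cartridge: loose, white plastic, 98 mm tall, 0.16 kg +-25 %, upright in the tray. Origin: centre of its underside, z up. Spigot 42 mm across up to z = 26 (its foot chamfered to 36 mm over the lowest 4.5 mm), with two lugs; round body 64 mm across from z = 26 to 66; wing grip on top, z = 66 to 98. Half a turn about z makes no difference.
- wing (a point): Point in the cartridge's wing grip, on its axis, 88 mm above its underside and 10 mm below the wing's top; axes those of the cartridge. The wing is 48 mm long along x, 14 mm thick along y and 32 mm high: pinch it across y.
- lugs (a point): Point on the cartridge's axis, level with the underside of its two lugs (6 mm above the cartridge's underside). The lugs stick out opposite each other along the cartridge's +x and -x, under the wing's ends: 10 mm wide (y), 5 mm thick, out to 29 mm from the axis. Lugs and collar bear 40 N in all; at the stop that is about 1 N m of twist.
- pump: Desktop suction pump, fixed: white housing 230 mm (x) by 190 mm (y from -130 to 60) by 110 mm tall, grey deck; console at its +x edge up to 160 mm high; the port collar sits in a rubber grommet that yields 0.1 rad per N m of twist; clear jar at (0, 112 mm), 98 mm across, 182 mm high. Origin on the table, z up. The port is on the deck at (-30, -40) mm.
- port (a point): Centre of the port collar's mouth, level with its rim, 142 mm above the table; axes those of the pump. Collar: aluminium, 80 mm across, 32 mm tall, bore 45 mm, two opposite slots 13 mm wide, out to 33 mm from the axis. Screwed in clockwise until tight: the line of slots stands 0.15 to 1.15 rad clockwise (from above) of the pump's x axis, an angle not measured: see or feel it.
- seal_face (a point): Point on the port's axis, 11 mm below the rim, where the cartridge's underside meets the sprung seal plate: 4 N starts it, 10 N at its end 12 mm lower. With the lugs on the rim the underside is 6 mm below the rim; turned lightly, the lugs drop into the slots. A cartridge that is not locked is pushed back up to this level.
- locked_level (a point): Point on the port's axis, 15 mm below the rim: the locked cartridge's underside. To lock: press the underside 18 to 23 mm below the rim so the lugs pass under the 7 mm lip, turn clockwise seen from above 1.57 rad from the slots to a hard stop (felt by 1.65; walls bar the other way), stop pressing: the spring lifts it 3 mm into the catches.
- tray: Stainless instrument tray, fixed, 340 mm (x) by 220 mm (y), floor 3 mm above the table, rim 20 mm high. Origin: centre, on the table. The cartridge stands on its nearer (-x) part.
- canister: Round lidded stainless canister, 98 mm across, 108 mm tall, loose on the far half of the tray; origin: centre of its underside. Leave it alone.
- forceps_jar: Waisted stainless jar, 64 mm across, 105 mm tall, with forceps standing in it up to 158 mm, loose on the far half of the tray; origin: centre of its underside. Leave it alone.
- line_filter: Small line filter, white plastic, 36 mm across, 46 mm tall with a thin nozzle on top and no lugs, loose on the tray; origin: centre of its underside. Not the one to fit; leave it alone.
Things that resemble listed ones, but are neither listed nor needed, are in the scene too. What is shaped like the cartridge but green is not meant.

How it is judged:
By the outcome, as a careful person would: the job done as asked, in the order asked, and still so for the second after the job is handed in, with the robot touching nothing.
It also fails if it takes over 72 s, if anything falls off the work surface, if the arm or the gripper's body presses on something with over 40 N, if the wrist force passes 120 N, or if a joint passes its speed limit or range.

## Working session

There is one attempt and no reset: what is moved stays moved. The work goes in short steps, Python scripts to look and compute and a tool call to move; the robot and the scene stay as the last step left them, time stands still between calls to the robot, and variables do not carry over. Pictures are saved under pics/ and viewed, about 8 in all and at most 12, crops included, and the job is handed in when it is done.

Besides the shell and the picture viewer there is one more tool, called after ">>>" as name([rows], argument=value, ...), one row to a line, values as JSON. play_rows: Moves the arm, as the interface text tells. Its arguments: {"type":"object","properties":{"steps":{"type":"array","items":{"type":"object","properties":{"claw":{"type":"number"},"dp":{"type":"array","items":{"type":"number"}},"angular":{"type":"array","items":{"type":"number"}}}}},"force":{"type":"number"}},"required":["steps"]}

```bash
mkdir -p pics; python3 - <<'E'
from workcell import env
import cv2,numpy as np
for n in ("top","side"):
    p,d=env.read_camera(n); c=env.calibration(n)
    np.savez(n+"0.npz",p=p,d=d)
    cv2.imwrite(f"pics/{n}0.png",cv2.cvtColor(p,cv2.COLOR_RGB2BGR)); 
    print(n,c["fx"],c["fy"],c["cx"],c["cy"]);print(np.round(c["world_from_camera"],4))
s=env.get_state();print({k:np.round(v,3) for k,v in s.items()})
E
```

```text
top 403.314372642158 403.314372642158 283.65428699720576 217.44964703314932
[[ 0.0268 -0.9837  0.1776  0.4082]
 [-0.9996 -0.0281 -0.0047 -0.0631]
 [ 0.0096 -0.1774 -0.9841  1.0797]
 [ 0.      0.      0.      1.    ]]
side 486.1971045494338 486.1971045494338 275.57280540808244 212.8377605225452
[[ 0.8853 -0.3612  0.2928  0.2197]
 [-0.4649 -0.6809  0.5659 -0.7323]
 [-0.005  -0.6371 -0.7707  1.0456]
 [ 0.      0.      0.      1.    ]]
{'clock': np.float64(0.1), 'joint_pos': array([0.981, 0.314, 0.045, 1.304, 0.   , 1.431]), 'qvel': array([-0.   , -0.001,  0.003, -0.001, -0.   , -0.   ]), 'tau': array([ 3.0000e-03, -4.8172e+01,  2.9924e+01,  1.3000e-02, -0.0000e+00,
       -0.0000e+00]), 'tcp_pos': array([0.25 , 0.517, 0.239]), 'orientation': array([-0.   ,  0.223,  0.975, -0.001]), 'wrist_force': array([ 0.859, -1.364, -0.06 ]), 'ft_torque': array([ 0.02 ,  0.022, -0.027]), 'finger_gap': np.float64(0.085)}
```

View pics/top0.png

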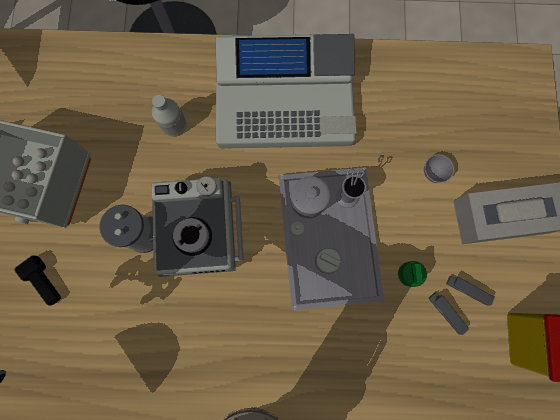

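View pics/side0.png

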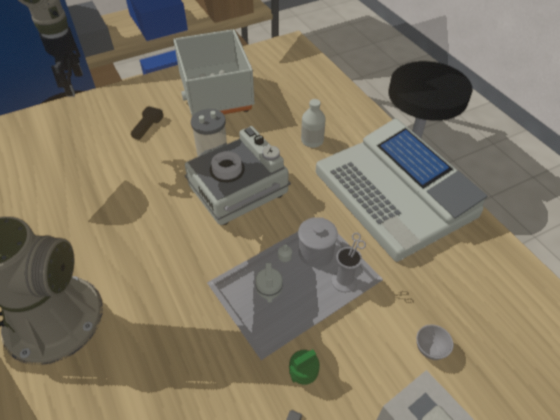

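The top view shows the pump with its port collar at (190,236). The tray holds a white round item with a wing at (328,261), the canister at (310,195), the forceps jar at (354,188) and the small line filter at (297,228). The green look-alike is off the tray at (412,274). The side view shows the white winged item at (268,282), the collar at (227,166) and the green one at (304,365). The candidates are white (328,261), green (412,274) and small (297,228). The white winged one in the -x part of the tray fits the description, so I'll confirm it in an enlarged crop.

```bash
python3 - <<'E'
import cv2,numpy as np
t=np.load("top0.npz");s=np.load("side0.npz")
def crop(p,u,v,r):return cv2.resize(cv2.cvtColor(p[v-r:v+r,u-r:u+r],cv2.COLOR_RGB2BGR),(380,280 if 0 else 380),interpolation=cv2.INTER_CUBIC)
a=np.hstack([crop(t['p'],328,261,25),crop(t['p'],190,236,25)])
cv2.imwrite("pics/crop1.png",np.clip(a*1.4,0,255).astype(np.uint8))
from workcell import env
def pts(n,p,d,u0,u1,v0,v1):
    c=env.calibration(n);v,u=np.mgrid[v0:v1,u0:u1];z=d[v,u]
    P=np.stack([(u-c['cx'])/c['fx']*z,(v-c['cy'])/c['fy']*z,z,np.ones_like(z)],-1)@np.array(c['world_from_camera']).T
    return P[...,:3]
for n,D,(a,b),(e,f) in (("top",t,(328,261),(190,236)),("side",s,(268,282),(227,166))):
    P=pts(n,D['p'],D['d'],a-25,a+25,b-25,b+25).reshape(-1,3)
    for lo,hi in ((0.093,0.11),(0.06,0.075)):
        m=(P[:,2]>lo)&(P[:,2]<hi);Q=P[m]
        if len(Q):
            r=cv2.minAreaRect((Q[:,:2]*1000).astype(np.float32));ec=cv2.minEnclosingCircle((Q[:,:2]*1000).astype(np.float32));print(n,"cart",lo,m.sum(),Q.mean(0).round(4),r,ec)
    P=pts(n,D['p'],D['d'],e-25,e+25,f-25,f+25).reshape(-1,3)
    m=(P[:,2]>0.136)&(P[:,2]<0.148);Q=P[m];print(n,"collar",m.sum(),Q.mean(0).round(4),cv2.minEnclosingCircle((Q[:,:2]*1000).astype(np.float32)))
E
```

```text
top cart 0.093 122 [ 0.4859 -0.1817  0.0995] ((486.2802429199219, -181.8858642578125), (47.518951416015625, 14.475893020629883), 64.08377838134766) ((485.9443054199219, -181.77264404296875), 24.074481964111328)
top cart 0.06 365 [ 0.485  -0.1802  0.0678] ((486.1627197265625, -182.359619140625), (60.43679428100586, 61.05156326293945), 2.5171351432800293) ((486.14697265625, -182.54495239257812), 32.08699417114258)
top collar 585 [0.5306 0.1517 0.141 ] ((531.1367797851562, 151.59593200683594), 39.9927978515625)
side cart 0.093 113 [ 0.4828 -0.1861  0.1003] ((483.8045959472656, -184.237548828125), (48.77933883666992, 11.648808479309082), 62.82626724243164) ((484.8656005859375, -184.6752166748047), 24.730073928833008)
side cart 0.06 406 [ 0.4814 -0.1878  0.068 ] ((482.7503662109375, -184.23089599609375), (61.26820373535156, 62.39625930786133), 48.08183288574219) ((483.1671142578125, -183.51194763183594), 32.53822708129883)
side collar 392 [0.5316 0.15   0.1412] ((556.828857421875, 160.3380126953125), 69.49449920654297)
```

View pics/crop1.png

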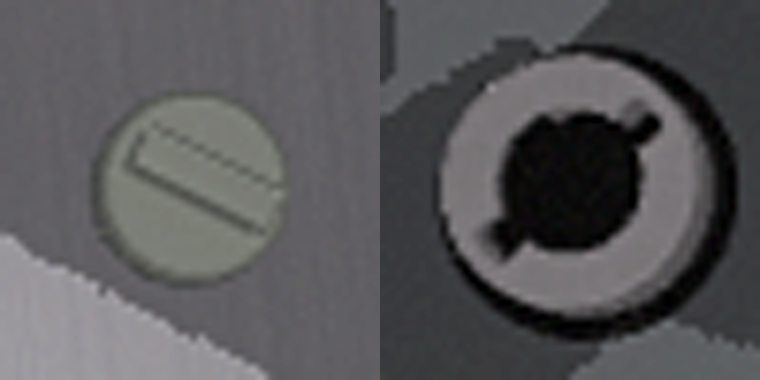

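The left crop confirms the white 64 mm body with the wing, whose axis is at about 63° in world. In the right crop the collar slots run from (505,240) to (648,122), about -50° (130°) in world. I'll grasp with tool x at 63° and insert at 130°. The clockwise twist then ends at 40°.

>>> play_rows([
  {"claw":0,"dp":[0,0,-0.01],"angular":[0,0,7]},
  {"claw":0,"dp":[0,0,-0.01],"angular":[0,0,7]},
  {"claw":0,"dp":[0,0,-0.01],"angular":[0,0,7]},
  {"claw":0,"dp":[0,0,0],"angular":[0,0,7]},
  {"claw":0,"dp":[0,0,0],"angular":[0,0,7]},
  {"claw":0,"dp":[0,0,0],"angular":[0,0,7]},
  {"claw":0,"dp":[0,0,0],"angular":[0,0,7]},
  {"claw":0,"dp":[0,0,0],"angular":[0,0,7]},
], force=60)

```text
clock: 0.77
tcp_pos: [0.2499, 0.5176, 0.2688]
orientation: [0.0, 0.657, 0.754, -0.0]
wrist_force: [0.5, -0.4, -0.4]
finger_gap: 0.0853
```

>>> play_rows([
  {"claw":0,"dp":[0,0,0],"angular":[0,0,7]},
  {"claw":0,"dp":[0,0,0],"angular":[0,0,7]},
  {"claw":0,"dp":[0,0,0],"angular":[0,0,7]},
  {"claw":0,"dp":[0,0,0],"angular":[0,0,7]},
  {"claw":0,"dp":[0,0,0],"angular":[0,0,7]},
  {"claw":0,"dp":[-0.01,0.01,0],"angular":[0,0,0]},
  {"claw":0,"dp":[-0.02,0.02,0],"angular":[0,0,0]},
  {"claw":0,"dp":[-0.027,0.0275,0],"angular":[0,0,0]},
])

```text
clock: 1.43
tcp_pos: [0.2753, 0.4415, 0.2683]
orientation: [-0.0, 0.851, 0.526, -0.0]
wrist_force: [0.8, -0.1, 0.2]
finger_gap: 0.0857
```

>>> play_rows([
  {"claw":0,"dp":[-0.027,0.0275,0],"angular":[0,0,0]},
  {"claw":0,"dp":[-0.027,0.0275,0],"angular":[0,0,0]},
  {"claw":0,"dp":[-0.027,0.0275,0],"angular":[0,0,0]},
  {"claw":0,"dp":[-0.027,0.0275,0],"angular":[0,0,0]},
  {"claw":0,"dp":[-0.027,0.0275,0],"angular":[0,0,0]},
  {"claw":0,"dp":[-0.027,0.0275,0],"angular":[0,0,0]},
  {"claw":0,"dp":[-0.027,0.0275,0],"angular":[0,0,0]},
  {"claw":0,"dp":[-0.027,0.0275,0],"angular":[0,0,0]},
])

```text
clock: 2.1
tcp_pos: [0.3747, 0.1473, 0.2692]
orientation: [-0.0, 0.852, 0.524, 0.0]
wrist_force: [1.7, 0.3, 0.2]
finger_gap: 0.0853
```

>>> play_rows([
  {"claw":0,"dp":[-0.027,0.0275,0],"angular":[0,0,0]},
  {"claw":0,"dp":[-0.027,0.0275,0],"angular":[0,0,0]},
  {"claw":0,"dp":[-0.027,0.0275,0],"angular":[0,0,0]},
  {"claw":0,"dp":[-0.027,0.0275,0],"angular":[0,0,0]},
  {"claw":0,"dp":[-0.027,0.0275,0],"angular":[0,0,0]},
  {"claw":0,"dp":[-0.027,0.0275,0],"angular":[0,0,0]},
  {"claw":0,"dp":[-0.027,0.0275,0],"angular":[0,0,0]},
  {"claw":0,"dp":[-0.027,0.0275,0],"angular":[0,0,0]},
])

```text
clock: 2.77
tcp_pos: [0.4739, -0.1448, 0.269]
orientation: [-0.0, 0.852, 0.524, -0.0]
wrist_force: [1.0, 0.4, -0.1]
finger_gap: 0.0851
```

>>> play_rows([
  {"claw":0,"dp":[-0.019,0.017,0],"angular":[0,0,0]},
  {"claw":0,"dp":[-0.01,0.01,0],"angular":[0,0,0]},
  {"claw":0,"dp":[0,0,0.02],"angular":[0,0,0]},
  {"claw":0,"dp":[0,0,0.03],"angular":[0,0,0]},
  {"claw":0,"dp":[0,0,0.03],"angular":[0,0,0]},
  {"claw":0,"dp":[0,0,0.03],"angular":[0,0,0]},
  {"claw":0,"dp":[0,0,0.02],"angular":[0,0,0]},
  {"claw":0,"dp":[0,0,0],"angular":[0,0,0]},
])

```text
clock: 3.43
tcp_pos: [0.4817, -0.1785, 0.1347]
orientation: [-0.004, 0.851, 0.524, -0.002]
wrist_force: [-0.6, 0.1, -0.4]
finger_gap: 0.0853
```

```bash
python3 - <<'E'
from workcell import env
import cv2,numpy as np
p,d=env.read_camera("top");q,e=env.read_camera("side")
f=lambda p,u,v,r:cv2.resize(cv2.cvtColor(p[v-r:v+r,u-r:u+r],cv2.COLOR_RGB2BGR),(400,400),interpolation=cv2.INTER_CUBIC)
cv2.imwrite("pics/g1.png",np.hstack([f(p,328,261,45),f(q,268,282,45)]))
s=env.get_state();print(s['tcp_pos'],s['joint_pos'].round(3),s['wrist_force'].round(1))
E
```

```text
[ 0.4843922  -0.18009387  0.13907007] [-0.512  0.257 -0.283  1.033  0.     1.526] [ 0.8  0.7 -0.4]
```

View pics/g1.png

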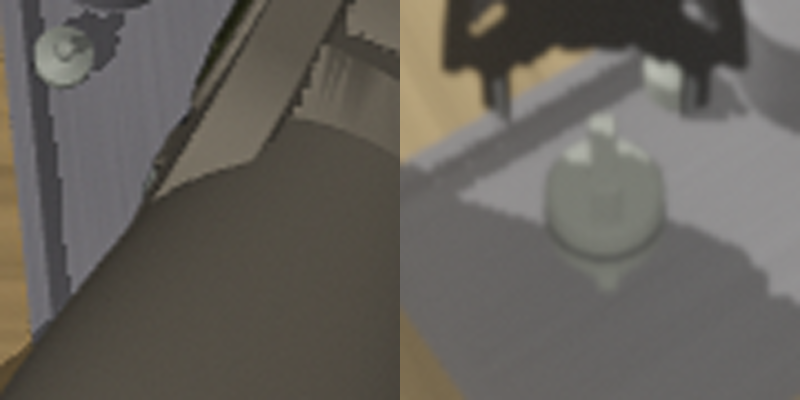

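The side crop shows the open fingers at (497,95) and (693,95) either side of the wing at (603,130). They are aligned. Next I descend and pinch.

>>> play_rows([
  {"claw":0,"dp":[-0.0025,0.0015,0.01],"angular":[0,0,0]},
  {"claw":0,"dp":[0,0,0.01],"angular":[0,0,0]},
  {"claw":0,"dp":[0,0,0.01],"angular":[0,0,0]},
  {"claw":0,"dp":[0,0,0.01],"angular":[0,0,0]},
  {"claw":0,"dp":[0,0,0.01],"angular":[0,0,0]},
  {"claw":0,"dp":[0,0,0.007],"angular":[0,0,0]},
  {"claw":0,"dp":[0,0,0],"angular":[0,0,0]},
  {"claw":0,"dp":[0,0,0],"angular":[0,0,0]},
])

```text
clock: 4.2
tcp_pos: [0.4847, -0.1835, 0.0816]
orientation: [-0.001, 0.852, 0.524, -0.0]
wrist_force: [-0.3, 0.6, 0.4]
finger_gap: 0.0852
```

>>> play_rows([
  {"claw":60,"dp":[0,0,0],"angular":[0,0,0]},
  {"claw":120,"dp":[0,0,0],"angular":[0,0,0]},
  {"claw":160,"dp":[0,0,0],"angular":[0,0,0]},
  {"claw":190,"dp":[0,0,0],"angular":[0,0,0]},
  {"claw":220,"dp":[0,0,0],"angular":[0,0,0]},
  {"claw":255,"dp":[0,0,0],"angular":[0,0,0]},
  {"claw":255,"dp":[0,0,0],"angular":[0,0,0]},
  {"claw":255,"dp":[0,0,0],"angular":[0,0,0]},
], force=60)

```text
clock: 4.87
tcp_pos: [0.4854, -0.1839, 0.0825]
orientation: [0.0, 0.852, 0.524, 0.0]
wrist_force: [-0.2, 0.6, 2.0]
finger_gap: 0.0127
```

>>> play_rows([
  {"claw":255,"dp":[0,0,0],"angular":[0,0,0]},
  {"claw":255,"dp":[0,0,0],"angular":[0,0,0]},
  {"claw":255,"dp":[0,0,-0.005],"angular":[0,0,0]},
  {"claw":255,"dp":[0,0,-0.015],"angular":[0,0,0]},
  {"claw":255,"dp":[0,0,-0.025],"angular":[0,0,0]},
  {"claw":255,"dp":[0,0,-0.025],"angular":[0,0,0]},
  {"claw":255,"dp":[0,0,-0.025],"angular":[0,0,0]},
  {"claw":255,"dp":[0,0,-0.025],"angular":[0,0,0]},
])

```text
clock: 5.53
tcp_pos: [0.4846, -0.1834, 0.2032]
orientation: [-0.001, 0.852, 0.524, -0.0]
wrist_force: [1.3, -0.9, -1.0]
finger_gap: 0.0131
```

>>> play_rows([
  {"claw":255,"dp":[0,0,-0.025],"angular":[0,0,0]},
  {"claw":255,"dp":[0,0,-0.015],"angular":[0,0,0]},
  {"claw":255,"dp":[0,0,-0.012],"angular":[0,0,-4]},
  {"claw":255,"dp":[0,0,0],"angular":[0,0,-7]},
  {"claw":255,"dp":[0,0,0],"angular":[0,0,-7]},
  {"claw":255,"dp":[0,0,0],"angular":[0,0,-7]},
  {"claw":255,"dp":[0,0,0],"angular":[0,0,-7]},
  {"claw":255,"dp":[0,0,0],"angular":[0,0,-7]},
])

```text
clock: 6.2
tcp_pos: [0.4848, -0.1835, 0.2541]
orientation: [-0.001, 0.625, 0.78, 0.0]
wrist_force: [0.0, 0.1, -0.6]
finger_gap: 0.013
```

>>> play_rows([
  {"claw":255,"dp":[0,0,0],"angular":[0,0,-7]},
  {"claw":255,"dp":[0,0,0],"angular":[0,0,-7]},
  {"claw":255,"dp":[0,0,0],"angular":[0,0,-7]},
  {"claw":255,"dp":[0,0,0],"angular":[0,0,-5]},
  {"claw":255,"dp":[0,0,0],"angular":[0,0,0]},
  {"claw":255,"dp":[0,0,0],"angular":[0,0,0]},
  {"claw":255,"dp":[0,0,0],"angular":[0,0,0]},
  {"claw":255,"dp":[0,0,0],"angular":[0,0,0]},
])

```text
clock: 6.87
tcp_pos: [0.4851, -0.1837, 0.2542]
orientation: [-0.0, 0.437, 0.899, 0.0]
wrist_force: [-0.0, -0.8, -1.2]
finger_gap: 0.0136
```

```bash
python3 - <<'E'
from workcell import env
import cv2,numpy as np
q,e=env.read_camera("side")
cv2.imwrite("pics/s2.png",cv2.resize(cv2.cvtColor(q[100:340,150:470],cv2.COLOR_RGB2BGR),(800,600)))
s=env.get_state();print(s['tcp_pos'],s['orientation'].round(4),s['joint_pos'].round(3),s['wrist_force'].round(1),s['ft_torque'].round(3))
# pump yaw from deck depth (top0)
t=np.load("top0.npz");c=env.calibration("top");v,u=np.mgrid[0:420,0:560];z=t['d']
P=(np.stack([(u-c['cx'])/c['fx']*z,(v-c['cy'])/c['fy']*z,z,np.ones_like(z)],-1)@np.array(c['world_from_camera']).T)[...,:3]
def circ(m):
    Q=(P[m][:,:2]*1000).astype(np.float32);return len(Q),cv2.minEnclosingCircle(Q)
box=(u>140)&(u<245)&(v>170)&(v<285)
Q=P[box&(P[...,2]>.105)&(P[...,2]<.114)][:,:2]*1000;print(cv2.minAreaRect(Q.astype(np.float32)))
near=np.hypot(P[...,0]-.531,P[...,1]-.151)<.045
Q=P[near&(P[...,2]>.138)&(P[...,2]<.146)][:,:2]*1000
r=np.hypot(*(Q-[531,151.5]).T);print(np.percentile(r,[1,10,50,90,99]).round(1))
# bore/slot pixels: deep or dark within radius 33
m=(near)&(P[...,2]<.137);
g=t['p'].sum(-1)
# ray onto rim plane for each dark px
R=np.array(c['world_from_camera']);ray=np.stack([(u-c['cx'])/c['fx'],(v-c['cy'])/c['fy'],np.ones_like(z)],-1)@R[:3,:3].T
k=(.142-R[2,3])/ray[...,2];X=R[:2,3]+ray[...,:2]*k[...,None]
bx=(np.hypot(X[...,0]-.531,X[...,1]-.1515)<.036)
rr=np.hypot(X[...,0]-.531,X[...,1]-.1515);rim=np.median(g[(rr>.025)&(rr<.038)])
dk=bx&(g<.6*rim)
print(rim,dk.sum(),X[dk].mean(0))
sl=dk&(rr>.0245)&(rr<.034);a=np.arctan2(X[...,1]-.1515,X[...,0]-.531)[sl]
for s_ in (a[a>0],a[a<0]):print(len(s_),np.degrees(s_.mean()).round(1),np.degrees([s_.min(),s_.max()]).round(1))
E
```

```text
[ 0.48512757 -0.18372102  0.25424272] [-1.000e-04  4.371e-01  8.994e-01  1.000e-04] [-0.517  0.2   -0.067  1.304  0.     0.388] [ 1.  -0.2 -1.3] [ 0.033 -0.015 -0.028]
((558.0084228515625, 173.4031982421875), (221.62478637695312, 211.37551879882812), 6.691018581390381)
[22.4 24.9 33.1 38.6 39.7]
259.0 314 [0.53078193 0.15134793]
14 134.9 [123.1 146.2]
12 -52.8 [-60.5 -45.5]
```

View pics/s2.png

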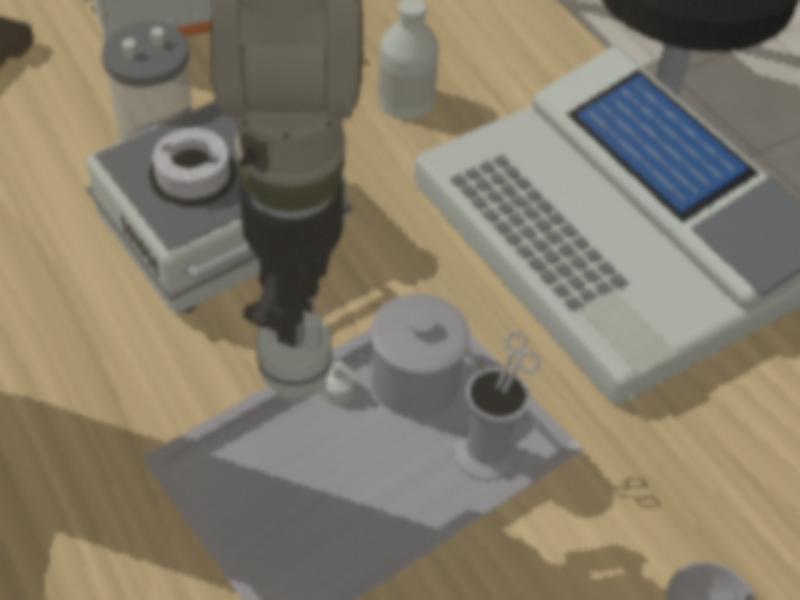

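The side crop shows the cartridge held at (295,350), the line filter at (342,385) and canister still standing, and the collar open at (190,160). The slots measure 127–135°, mean about 130°. I'll move over the port.

>>> play_rows([
  {"claw":255,"dp":[0.0155,0.016,0],"angular":[0,0,0]},
  {"claw":255,"dp":[0.0255,0.0263,0],"angular":[0,0,0]},
  {"claw":255,"dp":[0.0255,0.0263,0],"angular":[0,0,0]},
  {"claw":255,"dp":[0.0255,0.0263,0],"angular":[0,0,0]},
  {"claw":255,"dp":[0.0255,0.0263,0],"angular":[0,0,0]},
  {"claw":255,"dp":[0.0255,0.0263,0],"angular":[0,0,0]},
  {"claw":255,"dp":[0.0255,0.0263,0],"angular":[0,0,0]},
  {"claw":255,"dp":[0.0255,0.0263,0],"angular":[0,0,0]},
])

```text
clock: 7.58
tcp_pos: [0.5223, 0.0942, 0.2545]
orientation: [0.0, 0.437, 0.899, 0.0]
wrist_force: [0.9, -0.2, -0.8]
finger_gap: 0.0128
```

>>> play_rows([
  {"claw":255,"dp":[0.0255,0.0263,0],"angular":[0,0,0]},
  {"claw":255,"dp":[0.0108,0.0111,0],"angular":[0,0,0]},
  {"claw":255,"dp":[0.005,0.005,0],"angular":[0,0,0]},
  {"claw":255,"dp":[0,0,0],"angular":[0,0,0]},
  {"claw":255,"dp":[0,0,0],"angular":[0,0,0]},
  {"claw":255,"dp":[0,0,0],"angular":[0,0,0]},
  {"claw":255,"dp":[0,0,0],"angular":[0,0,0]},
  {"claw":255,"dp":[0,0,0],"angular":[0,0,0]},
])

```text
clock: 8.25
tcp_pos: [0.5302, 0.1498, 0.2544]
orientation: [0.0, 0.438, 0.899, 0.0]
wrist_force: [-0.4, 0.6, -1.4]
finger_gap: 0.0132
```

```bash
python3 - <<'E'
from workcell import env
import cv2,numpy as np
q,e=env.read_camera("side");c=env.calibration("side")
cv2.imwrite("pics/s3.png",cv2.resize(cv2.cvtColor(q[110:200,170:290],cv2.COLOR_RGB2BGR),(800,600),interpolation=cv2.INTER_CUBIC))
s=env.get_state();print(s['tcp_pos'],s['orientation'].round(4),s['joint_pos'].round(3),s['wrist_force'].round(1),s['ft_torque'].round(3))
R=np.linalg.inv(c['world_from_camera'])
for P in ([.5303,.1512,.198],[.5303,.1512,.238],[.5303,.1512,.142],[.5303,.1512,.172]):
    x=R@np.array(P+[1]);print(P,((x[0]/x[2]*c['fx']+c['cx']-170)*6.667).round(1),((x[1]/x[2]*c['fy']+c['cy']-110)*6.667).round(1), 'px/mm',(c['fx']/x[2]/1000*6.667).round(2))
E
```

```text
[0.53016746 0.1500007  0.25446951] [1.000e-04 4.374e-01 8.993e-01 1.000e-04] [ 0.13   0.262  0.014  1.322 -0.     1.035] [-0.6 -0.3 -1.1] [0.06  0.034 0.01 ]
[0.5303, 0.1512, 0.198] 361.2 233.0 px/mm 2.61
[0.5303, 0.1512, 0.238] 352.0 153.4 px/mm 2.67
[0.5303, 0.1512, 0.142] 373.4 338.0 px/mm 2.52
[0.5303, 0.1512, 0.172] 367.0 282.6 px/mm 2.56
```

View pics/s3.png

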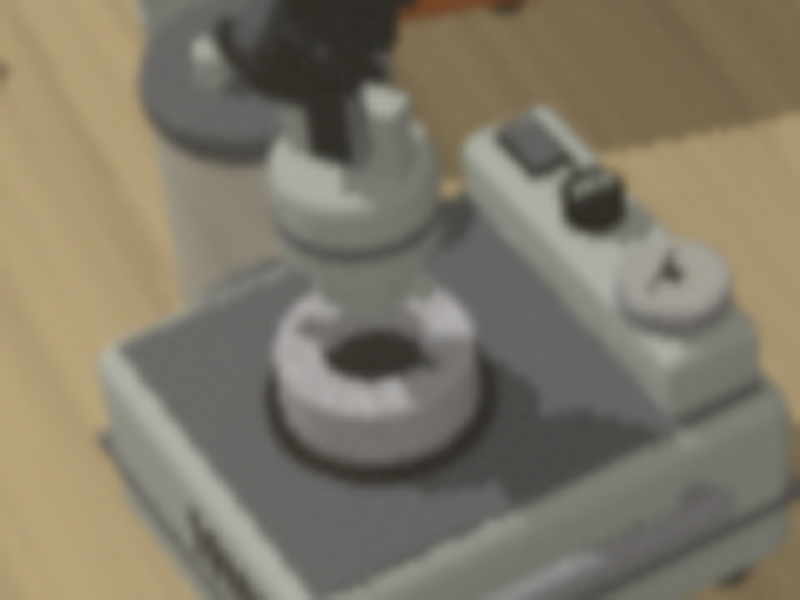

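The side crop shows the collar rim spanning columns 272–477 (centre about 374, predicted 373). The cartridge body spans 268–440, within 1–2 mm of being above it, and the chamfer covers that. I'll descend gently and feel.

>>> play_rows([
  {"claw":255,"dp":[0.001,0.0008,0.006],"angular":[0,0,-1]},
  {"claw":255,"dp":[0,0,0.008],"angular":[0,0,-1]},
  {"claw":255,"dp":[0,0,0.008],"angular":[0,0,0]},
  {"claw":255,"dp":[0,0,0.006],"angular":[0,0,0]},
  {"claw":255,"dp":[0,0,0.004],"angular":[0,0,0]},
  {"claw":255,"dp":[0,0,0.002],"angular":[0,0,0]},
  {"claw":255,"dp":[0,0,0],"angular":[0,0,0]},
  {"claw":255,"dp":[0,0,0],"angular":[0,0,0]},
])

```text
clock: 8.97
tcp_pos: [0.5301, 0.1524, 0.2203]
orientation: [-0.0, 0.421, 0.907, 0.0]
wrist_force: [0.3, -0.5, -0.8]
finger_gap: 0.0129
```

>>> play_rows([
  {"claw":255,"dp":[0,0,0.001],"angular":[0,0,0]},
  {"claw":255,"dp":[0,0,0.001],"angular":[0,0,0]},
  {"claw":255,"dp":[0,0,0.001],"angular":[0,0,0]},
  {"claw":255,"dp":[0,0,0.001],"angular":[0,0,0]},
  {"claw":255,"dp":[0,0,0],"angular":[0,0,0]},
  {"claw":255,"dp":[0,0,0],"angular":[0,0,0]},
  {"claw":255,"dp":[0,0,0],"angular":[0,0,0]},
  {"claw":255,"dp":[0,0,0],"angular":[0,0,0]},
])

```text
clock: 9.63
tcp_pos: [0.5302, 0.1524, 0.2164]
orientation: [0.0, 0.421, 0.907, 0.0]
wrist_force: [1.0, 0.4, -2.4]
finger_gap: 0.0131
```

>>> play_rows([
  {"claw":255,"dp":[0,0,0.001],"angular":[0,0,0]},
  {"claw":255,"dp":[0,0,0.001],"angular":[0,0,0]},
  {"claw":255,"dp":[0,0,0],"angular":[0,0,0]},
  {"claw":255,"dp":[0,0,0],"angular":[0,0,0]},
  {"claw":255,"dp":[0,0,0],"angular":[0,0,0]},
  {"claw":255,"dp":[0,0,0],"angular":[0,0,0]},
  {"claw":255,"dp":[0,0,0],"angular":[0,0,0]},
  {"claw":255,"dp":[0,0,0],"angular":[0,0,0]},
])

```text
clock: 10.3
tcp_pos: [0.5302, 0.1524, 0.2143]
orientation: [0.0, 0.421, 0.907, 0.0]
wrist_force: [1.8, 0.4, -1.3]
finger_gap: 0.0132
```

```bash
cat > st.py <<'E'
from workcell import env
import numpy as np
s=env.get_state();q=s['orientation'];print(s['clock'],s['tcp_pos'].round(4),'phi',np.degrees(2*np.arctan2(q[2],q[1])).round(2),q.round(4),s['wrist_force'].round(2),s['ft_torque'].round(3),s['joint_pos'].round(4))
E
python3 st.py
```

```text
10.3 [0.5302 0.1524 0.2143] phi 130.23 [0.000e+00 4.208e-01 9.071e-01 1.000e-04] [ 1.83  0.38 -1.33] [ 0.07  -0.337  0.049] [ 1.3430e-01  2.7610e-01 -6.6200e-02  1.2283e+00  1.0000e-04  1.0030e+00]
```

>>> play_rows([
  {"claw":255,"dp":[-0.0003,0.0004,0.001],"angular":[0,0,0]},
  {"claw":255,"dp":[0,0,0.001],"angular":[0,0,0]},
  {"claw":255,"dp":[0,0,0.001],"angular":[0,0,0]},
  {"claw":255,"dp":[0,0,0],"angular":[0,0,0]},
  {"claw":255,"dp":[0,0,0],"angular":[0,0,0]},
  {"claw":255,"dp":[0,0,0],"angular":[0,0,0]},
  {"claw":255,"dp":[0,0,0],"angular":[0,0,0]},
  {"claw":255,"dp":[0,0,0],"angular":[0,0,0]},
])

```text
clock: 10.97
tcp_pos: [0.5305, 0.1524, 0.2113]
orientation: [-0.0, 0.421, 0.907, 0.0]
wrist_force: [0.9, -0.2, -1.8]
finger_gap: 0.0128
```

```bash
python3 st.py
```

```text
10.9667 [0.5305 0.1524 0.2113] phi 130.23 [-1.000e-04  4.208e-01  9.071e-01  0.000e+00] [ 0.92 -0.2  -1.81] [ 0.019 -0.001  0.023] [ 1.3430e-01  2.7810e-01 -7.0800e-02  1.2219e+00  1.0000e-04  1.0029e+00]
```

The lugs are in the slots: the underside is about 10 mm below the rim with no load. Now I press against the seal.

>>> play_rows([
  {"claw":255,"dp":[0,0,0.001],"angular":[0,0,0]},
  {"claw":255,"dp":[0,0,0.001],"angular":[0,0,0]},
  {"claw":255,"dp":[0,0,0.001],"angular":[0,0,0]},
  {"claw":255,"dp":[0,0,0.001],"angular":[0,0,0]},
  {"claw":255,"dp":[0,0,0.001],"angular":[0,0,0]},
  {"claw":255,"dp":[0,0,0],"angular":[0,0,0]},
  {"claw":255,"dp":[0,0,0],"angular":[0,0,0]},
  {"claw":255,"dp":[0,0,0],"angular":[0,0,0]},
], force=80)

```text
clock: 11.63
tcp_pos: [0.5307, 0.1524, 0.2066]
orientation: [0.0, 0.421, 0.907, 0.0]
wrist_force: [-1.3, -1.4, 4.4]
finger_gap: 0.0123
```

```bash
python3 st.py
```

```text
11.6333 [0.5307 0.1524 0.2066] phi 130.23 [2.000e-04 4.208e-01 9.071e-01 1.000e-04] [-1.32 -1.45  4.38] [-0.075  0.332  0.007] [ 0.1343  0.28   -0.0801  1.2102  0.      1.0029]
```

>>> play_rows([
  {"claw":255,"dp":[0,-0.0004,0.001],"angular":[0,0,0]},
  {"claw":255,"dp":[0,0,0.001],"angular":[0,0,0]},
  {"claw":255,"dp":[0,0,0.001],"angular":[0,0,0]},
  {"claw":255,"dp":[0,0,0.001],"angular":[0,0,0]},
  {"claw":255,"dp":[0,0,0.001],"angular":[0,0,0]},
  {"claw":255,"dp":[0,0,0.0007],"angular":[0,0,0]},
  {"claw":255,"dp":[0,0,0],"angular":[0,0,0]},
  {"claw":255,"dp":[0,0,0],"angular":[0,0,0]},
])

```text
clock: 12.3
tcp_pos: [0.5306, 0.1523, 0.2011]
orientation: [0.0, 0.421, 0.907, 0.0]
wrist_force: [-1.5, -0.4, 6.6]
finger_gap: 0.0125
```

```bash
python3 st.py
```

```text
12.3 [0.5306 0.1523 0.2011] phi 130.23 [4.000e-04 4.208e-01 9.072e-01 5.000e-04] [-1.52 -0.38  6.61] [0.033 0.335 0.018] [ 1.3390e-01  2.8160e-01 -9.1400e-02  1.1966e+00  3.0000e-04  1.0025e+00]
```

>>> play_rows([
  {"claw":255,"dp":[0,-0.0002,0.0005],"angular":[0,0,1]},
  {"claw":255,"dp":[0,0,0],"angular":[0,0,2]},
  {"claw":255,"dp":[0,0,0],"angular":[0,0,2]},
  {"claw":255,"dp":[0,0,0],"angular":[0,0,2]},
  {"claw":255,"dp":[0,0,0],"angular":[0,0,2]},
  {"claw":255,"dp":[0,0,0],"angular":[0,0,1]},
  {"claw":255,"dp":[0,0,0],"angular":[0,0,0]},
  {"claw":255,"dp":[0,0,0],"angular":[0,0,0]},
])

```text
clock: 12.97
tcp_pos: [0.531, 0.1522, 0.2009]
orientation: [0.001, 0.498, 0.867, 0.001]
wrist_force: [-0.9, 0.0, 7.7]
finger_gap: 0.0127
```

```bash
python3 st.py
```

```text
12.9667 [0.531  0.1522 0.2009] phi 120.24 [9.000e-04 4.982e-01 8.671e-01 8.000e-04] [-0.91  0.04  7.7 ] [-0.012  0.128  0.023] [ 1.3370e-01  2.8130e-01 -9.2300e-02  1.1948e+00  3.0000e-04  1.1768e+00]
```

>>> play_rows([
  {"claw":255,"dp":[0,0,0],"angular":[0,0,3]},
  {"claw":255,"dp":[0,0,0],"angular":[0,0,4]},
  {"claw":255,"dp":[0,0,0],"angular":[0,0,4]},
  {"claw":255,"dp":[0,0,0],"angular":[0,0,4]},
  {"claw":255,"dp":[0,0,0],"angular":[0,0,4]},
  {"claw":255,"dp":[0,0,0],"angular":[0,0,4]},
  {"claw":255,"dp":[0,0,0],"angular":[0,0,2]},
  {"claw":255,"dp":[0,0,0],"angular":[0,0,0]},
])

```text
clock: 13.63
tcp_pos: [0.5312, 0.1522, 0.201]
orientation: [0.001, 0.675, 0.738, 0.001]
wrist_force: [-0.2, 0.3, 6.8]
finger_gap: 0.0123
```

```bash
python3 st.py
```

```text
13.6333 [0.5312 0.1522 0.201 ] phi 95.14 [0.0008 0.6747 0.7381 0.0011] [-0.23  0.26  6.84] [-0.026  0.065  0.003] [ 1.3370e-01  2.8130e-01 -9.2100e-02  1.1946e+00  1.0000e-04  1.6147e+00]
```

>>> play_rows([
  {"claw":255,"dp":[0,0,0],"angular":[0,0,4]},
  {"claw":255,"dp":[0,0,0],"angular":[0,0,5]},
  {"claw":255,"dp":[0,0,0],"angular":[0,0,6]},
  {"claw":255,"dp":[0,0,0],"angular":[0,0,6]},
  {"claw":255,"dp":[0,0,0],"angular":[0,0,6]},
  {"claw":255,"dp":[0,0,0],"angular":[0,0,5]},
  {"claw":255,"dp":[0,0,0],"angular":[0,0,4]},
  {"claw":255,"dp":[0,0,0],"angular":[0,0,2]},
])

```text
clock: 14.3
tcp_pos: [0.5308, 0.1521, 0.2009]
orientation: [0.0, 0.879, 0.478, 0.001]
wrist_force: [-0.5, -1.0, 7.5]
finger_gap: 0.0126
```

```bash
python3 st.py
```

```text
14.3 [0.5308 0.1521 0.2009] phi 57.05 [3.000e-04 8.786e-01 4.776e-01 1.000e-03] [-0.52 -1.04  7.49] [-0.069  0.116  0.038] [ 1.3370e-01  2.8130e-01 -9.2400e-02  1.1950e+00  1.0000e-04  2.2796e+00]
```

Turned 73° freely. I'll go slowly now toward the stop, checking the torque.

>>> play_rows([
  {"claw":255,"dp":[0,0,0],"angular":[0,0,2]},
  {"claw":255,"dp":[0,0,0],"angular":[0,0,2]},
  {"claw":255,"dp":[0,0,0],"angular":[0,0,2]},
  {"claw":255,"dp":[0,0,0],"angular":[0,0,2]},
  {"claw":255,"dp":[0,0,0],"angular":[0,0,2]},
  {"claw":255,"dp":[0,0,0],"angular":[0,0,1]},
  {"claw":255,"dp":[0,0,0],"angular":[0,0,1]},
  {"claw":255,"dp":[0,0,0],"angular":[0,0,0]},
])

```text
clock: 14.97
tcp_pos: [0.5306, 0.1522, 0.2008]
orientation: [0.0, 0.923, 0.384, 0.001]
wrist_force: [-0.7, -0.0, 7.3]
finger_gap: 0.0125
```

```bash
python3 st.py
```

```text
14.9667 [0.5306 0.1522 0.2008] phi 45.2 [1.000e-04 9.232e-01 3.843e-01 8.000e-04] [-0.7  -0.01  7.34] [-0.018  0.275  0.116] [ 1.3380e-01  2.8130e-01 -9.2600e-02  1.1953e+00  2.0000e-04  2.4865e+00]
```

>>> play_rows([
  {"claw":255,"dp":[0,0,0],"angular":[0,0,1]},
  {"claw":255,"dp":[0,0,0],"angular":[0,0,1]},
  {"claw":255,"dp":[0,0,0],"angular":[0,0,1]},
  {"claw":255,"dp":[0,0,0],"angular":[0,0,0]},
  {"claw":255,"dp":[0,0,0],"angular":[0,0,0]},
  {"claw":255,"dp":[0,0,0],"angular":[0,0,0]},
  {"claw":255,"dp":[0,0,0],"angular":[0,0,0]},
  {"claw":255,"dp":[0,0,0],"angular":[0,0,0]},
])

```text
clock: 15.63
tcp_pos: [0.5306, 0.1522, 0.2008]
orientation: [0.0, 0.933, 0.36, 0.001]
wrist_force: [-0.5, 1.2, 7.2]
finger_gap: 0.0129
```

```bash
python3 st.py
```

```text
15.6333 [0.5306 0.1522 0.2008] phi 42.24 [1.000e-04 9.328e-01 3.603e-01 8.000e-04] [-0.52  1.16  7.21] [-0.066  0.288  0.037] [ 1.3380e-01  2.8130e-01 -9.2600e-02  1.1953e+00  2.0000e-04  2.5381e+00]
```

>>> play_rows([
  {"claw":255,"dp":[0,0,0],"angular":[0,0,1]},
  {"claw":255,"dp":[0,0,0],"angular":[0,0,1]},
  {"claw":255,"dp":[0,0,0],"angular":[0,0,1]},
  {"claw":255,"dp":[0,0,0],"angular":[0,0,0]},
  {"claw":255,"dp":[0,0,0],"angular":[0,0,0]},
  {"claw":255,"dp":[0,0,0],"angular":[0,0,0]},
  {"claw":255,"dp":[0,0,0],"angular":[0,0,0]},
  {"claw":255,"dp":[0,0,0],"angular":[0,0,0]},
])

```text
clock: 16.3
tcp_pos: [0.5306, 0.1522, 0.2008]
orientation: [0.0, 0.942, 0.336, 0.001]
wrist_force: [-0.1, -0.6, 8.1]
finger_gap: 0.0127
```

```bash
python3 st.py
```

```text
16.3 [0.5306 0.1522 0.2008] phi 39.25 [1.000e-04 9.419e-01 3.358e-01 8.000e-04] [-0.13 -0.6   8.09] [-0.032  0.322  0.106] [ 1.3380e-01  2.8140e-01 -9.2600e-02  1.1953e+00  2.0000e-04  2.5904e+00]
```

>>> play_rows([
  {"claw":255,"dp":[0,0,0],"angular":[0,0,1]},
  {"claw":255,"dp":[0,0,0],"angular":[0,0,1]},
  {"claw":255,"dp":[0,0,0],"angular":[0,0,0]},
  {"claw":255,"dp":[0,0,0],"angular":[0,0,0]},
  {"claw":255,"dp":[0,0,0],"angular":[0,0,0]},
  {"claw":255,"dp":[0,0,0],"angular":[0,0,0]},
  {"claw":255,"dp":[0,0,0],"angular":[0,0,0]},
  {"claw":255,"dp":[0,0,0],"angular":[0,0,0]},
])

```text
clock: 16.97
tcp_pos: [0.5305, 0.1523, 0.2008]
orientation: [-0.0, 0.948, 0.32, 0.001]
wrist_force: [-1.8, 0.5, 7.8]
finger_gap: 0.0125
```

```bash
python3 st.py
```

```text
16.9667 [0.5305 0.1523 0.2008] phi 37.28 [-0.000e+00  9.475e-01  3.196e-01  7.000e-04] [-1.78  0.5   7.79] [0.015 0.353 0.31 ] [ 1.3390e-01  2.8130e-01 -9.2700e-02  1.1954e+00  4.0000e-04  2.6248e+00]
```

Torque jumped to 0.31 N m, which looks like the stop. One more degree should confirm it.

>>> play_rows([
  {"claw":255,"dp":[0,0,0],"angular":[0,0,0.5]},
  {"claw":255,"dp":[0,0,0],"angular":[0,0,0.5]},
  {"claw":255,"dp":[0,0,0],"angular":[0,0,0]},
  {"claw":255,"dp":[0,0,0],"angular":[0,0,0]},
  {"claw":255,"dp":[0,0,0],"angular":[0,0,0]},
  {"claw":255,"dp":[0,0,0],"angular":[0,0,0]},
  {"claw":255,"dp":[0,0,0],"angular":[0,0,0]},
  {"claw":255,"dp":[0,0,0],"angular":[0,0,0]},
])

```text
clock: 17.63
tcp_pos: [0.5305, 0.1524, 0.2008]
orientation: [-0.0, 0.95, 0.312, 0.001]
wrist_force: [-1.4, 0.4, 8.3]
finger_gap: 0.0121
```

```bash
python3 st.py
```

```text
17.6333 [0.5305 0.1524 0.2008] phi 36.3 [-1.000e-04  9.502e-01  3.115e-01  7.000e-04] [-1.39  0.45  8.3 ] [0.005 0.417 0.434] [ 1.3400e-01  2.8130e-01 -9.2600e-02  1.1954e+00  4.0000e-04  2.6420e+00]
```

>>> play_rows([
  {"claw":255,"dp":[0,0,-0.001],"angular":[0,0,0]},
  {"claw":255,"dp":[0,0,-0.001],"angular":[0,0,-0.5]},
  {"claw":255,"dp":[0,0,-0.001],"angular":[0,0,0]},
  {"claw":255,"dp":[0,0,-0.001],"angular":[0,0,0]},
  {"claw":255,"dp":[0,0,-0.0007],"angular":[0,0,0]},
  {"claw":255,"dp":[0,0,0],"angular":[0,0,0]},
  {"claw":255,"dp":[0,0,0],"angular":[0,0,0]},
  {"claw":255,"dp":[0,0,0],"angular":[0,0,0]},
])

```text
clock: 18.3
tcp_pos: [0.5302, 0.1522, 0.2047]
orientation: [-0.0, 0.949, 0.315, 0.0]
wrist_force: [1.6, 1.5, -1.8]
finger_gap: 0.0124
```

```bash
python3 st.py
```

```text
18.3 [0.5302 0.1522 0.2047] phi 36.73 [-2.000e-04  9.491e-01  3.151e-01  1.000e-04] [ 1.63  1.53 -1.8 ] [ 0.423 -0.425  0.326] [ 1.3370e-01  2.8010e-01 -8.4600e-02  1.2060e+00  4.0000e-04  2.6342e+00]
```

The force dropped to just the cartridge's weight while the spring should still push, so the catch seems to hold it. I'll check with a light counter-turn.

>>> play_rows([
  {"claw":255,"dp":[0,0,0],"angular":[0,0,-1]},
  {"claw":255,"dp":[0,0,0],"angular":[0,0,-1]},
  {"claw":255,"dp":[0,0,0],"angular":[0,0,-1]},
  {"claw":255,"dp":[0,0,0],"angular":[0,0,-1]},
  {"claw":255,"dp":[0,0,0],"angular":[0,0,0]},
  {"claw":255,"dp":[0,0,0],"angular":[0,0,0]},
  {"claw":255,"dp":[0,0,0],"angular":[0,0,0]},
  {"claw":255,"dp":[0,0,0],"angular":[0,0,0]},
])

```text
clock: 18.97
tcp_pos: [0.5303, 0.1519, 0.2054]
orientation: [0.0, 0.938, 0.348, 0.0]
wrist_force: [0.0, 1.4, 5.3]
finger_gap: 0.0125
```

```bash
python3 st.py
```

```text
18.9667 [0.5303 0.1519 0.2054] phi 40.73 [1.000e-04 9.375e-01 3.480e-01 4.000e-04] [0.02 1.4  5.32] [0.29  0.021 0.042] [ 1.3350e-01  2.7920e-01 -8.4100e-02  1.2067e+00 -1.0000e-04  2.5643e+00]
```

>>> play_rows([
  {"claw":255,"dp":[0,0,-0.0005],"angular":[0,0,0]},
  {"claw":255,"dp":[0,0,-0.0005],"angular":[0,0,0]},
  {"claw":255,"dp":[0,0,0],"angular":[0,0,0]},
  {"claw":255,"dp":[0,0,0],"angular":[0,0,0]},
  {"claw":255,"dp":[0,0,0],"angular":[0,0,0]},
  {"claw":255,"dp":[0,0,0],"angular":[0,0,0]},
  {"claw":255,"dp":[0,0,0],"angular":[0,0,0]},
  {"claw":255,"dp":[0,0,0],"angular":[0,0,0]},
])

```text
clock: 19.63
tcp_pos: [0.5303, 0.1519, 0.2058]
orientation: [0.0, 0.938, 0.348, 0.0]
wrist_force: [0.4, 0.3, 3.9]
finger_gap: 0.0128
```

```bash
python3 st.py
```

```text
19.6333 [0.5303 0.1519 0.2058] phi 40.72 [1.000e-04 9.375e-01 3.480e-01 1.000e-04] [0.41 0.35 3.88] [ 0.028 -0.154  0.028] [ 1.3360e-01  2.7940e-01 -8.2600e-02  1.2085e+00 -1.0000e-04  2.5644e+00]
```

>>> play_rows([
  {"claw":255,"dp":[0,0,-0.0005],"angular":[0,0,0]},
  {"claw":255,"dp":[0,0,-0.0005],"angular":[0,0,0]},
  {"claw":255,"dp":[0,0,0],"angular":[0,0,0]},
  {"claw":255,"dp":[0,0,0],"angular":[0,0,0]},
  {"claw":255,"dp":[0,0,0],"angular":[0,0,0]},
  {"claw":255,"dp":[0,0,0],"angular":[0,0,0]},
  {"claw":255,"dp":[0,0,0],"angular":[0,0,0]},
  {"claw":255,"dp":[0,0,0],"angular":[0,0,0]},
])

```text
clock: 20.3
tcp_pos: [0.5302, 0.152, 0.2066]
orientation: [0.0, 0.938, 0.348, -0.0]
wrist_force: [1.6, 1.7, 0.3]
finger_gap: 0.0125
```

```bash
python3 st.py
```

```text
20.3 [0.5302 0.152  0.2066] phi 40.73 [ 0.000e+00  9.375e-01  3.480e-01 -1.000e-04] [1.55 1.66 0.33] [-0.01  -0.579 -0.008] [ 0.1336  0.2793 -0.081   1.2106 -0.      2.5644]
```

>>> play_rows([
  {"claw":255,"dp":[0,0,-0.0004],"angular":[0,0,0]},
  {"claw":255,"dp":[0,0,0],"angular":[0,0,-1]},
  {"claw":255,"dp":[0,0,0],"angular":[0,0,-1]},
  {"claw":255,"dp":[0,0,0],"angular":[0,0,-1]},
  {"claw":255,"dp":[0,0,0],"angular":[0,0,0]},
  {"claw":255,"dp":[0,0,0],"angular":[0,0,0]},
  {"claw":255,"dp":[0,0,0],"angular":[0,0,0]},
  {"claw":255,"dp":[0,0,0],"angular":[0,0,0]},
])

```text
clock: 20.97
tcp_pos: [0.5297, 0.1519, 0.2067]
orientation: [-0.0, 0.928, 0.372, -0.001]
wrist_force: [1.8, -0.5, -6.2]
finger_gap: 0.0125
```

```bash
python3 st.py
```

```text
20.9667 [0.5297 0.1519 0.2067] phi 43.73 [-1.000e-04  9.281e-01  3.724e-01 -6.000e-04] [ 1.8  -0.5  -6.18] [-0.116 -0.621 -0.105] [ 1.3360e-01  2.7930e-01 -8.0800e-02  1.2119e+00 -1.0000e-04  2.5121e+00]
```

>>> play_rows([
  {"claw":255,"dp":[0,0,0.0004],"angular":[0,0,-1]},
  {"claw":255,"dp":[0,0,0],"angular":[0,0,-1]},
  {"claw":255,"dp":[0,0,0],"angular":[0,0,0]},
  {"claw":255,"dp":[0,0,0],"angular":[0,0,0]},
  {"claw":255,"dp":[0,0,0],"angular":[0,0,0]},
  {"claw":255,"dp":[0,0,0],"angular":[0,0,0]},
  {"claw":255,"dp":[0,0,0],"angular":[0,0,0]},
  {"claw":255,"dp":[0,0,0],"angular":[0,0,0]},
])

```text
clock: 21.63
tcp_pos: [0.5298, 0.1519, 0.2067]
orientation: [-0.0, 0.921, 0.389, -0.0]
wrist_force: [-0.1, -1.2, -4.8]
finger_gap: 0.0125
```

```bash
python3 st.py
```

```text
21.6333 [0.5298 0.1519 0.2067] phi 45.73 [-1.000e-04  9.214e-01  3.885e-01 -4.000e-04] [-0.05 -1.19 -4.82] [-0.28   0.065 -0.142] [ 0.1337  0.279  -0.0812  1.2114 -0.      2.4772]
```

>>> play_rows([
  {"claw":255,"dp":[0,0,0.0004],"angular":[0,0,-1]},
  {"claw":255,"dp":[0,0,0],"angular":[0,0,-1]},
  {"claw":255,"dp":[0,0,0],"angular":[0,0,0]},
  {"claw":255,"dp":[0,0,0],"angular":[0,0,0]},
  {"claw":255,"dp":[0,0,0],"angular":[0,0,0]},
  {"claw":255,"dp":[0,0,0],"angular":[0,0,0]},
  {"claw":255,"dp":[0,0,0],"angular":[0,0,0]},
  {"claw":255,"dp":[0,0,0],"angular":[0,0,0]},
])

```text
clock: 22.3
tcp_pos: [0.5301, 0.152, 0.2066]
orientation: [0.0, 0.915, 0.405, 0.0]
wrist_force: [-2.3, -1.4, -0.1]
finger_gap: 0.0127
```

```bash
python3 st.py
```

```text
22.3 [0.5301 0.152  0.2066] phi 47.72 [0.     0.9145 0.4045 0.    ] [-2.31 -1.37 -0.09] [-0.495  0.474 -0.261] [ 1.3360e-01  2.7890e-01 -8.1500e-02  1.2103e+00 -1.0000e-04  2.4423e+00]
```

The wall bars the way back (-0.26 N m with almost no vertical load), so it is caught. I'll turn back to the middle of the play, let go and lift clear.

>>> play_rows([
  {"claw":255,"dp":[0,0,0],"angular":[0,0,1]},
  {"claw":255,"dp":[0,0,0],"angular":[0,0,1]},
  {"claw":255,"dp":[0,0,0],"angular":[0,0,1]},
  {"claw":255,"dp":[0,0,0],"angular":[0,0,1]},
  {"claw":255,"dp":[0,0,0],"angular":[0,0,1]},
  {"claw":255,"dp":[0,0,0],"angular":[0,0,0]},
  {"claw":255,"dp":[0,0,0],"angular":[0,0,0]},
  {"claw":255,"dp":[0,0,0],"angular":[0,0,0]},
])

```text
clock: 22.97
tcp_pos: [0.5304, 0.1523, 0.2066]
orientation: [-0.0, 0.931, 0.364, 0.0]
wrist_force: [-0.9, 0.8, -0.7]
finger_gap: 0.0127
```

```bash
python3 st.py
```

```text
22.9667 [0.5304 0.1523 0.2066] phi 42.74 [-2.000e-04  9.312e-01  3.644e-01  5.000e-04] [-0.93  0.79 -0.73] [0.053 0.123 0.056] [ 1.3380e-01  2.7910e-01 -8.1200e-02  1.2097e+00  6.0000e-04  2.5294e+00]
```

>>> play_rows([
  {"claw":200,"dp":[0,0,0],"angular":[0,0,0]},
  {"claw":160,"dp":[0,0,0],"angular":[0,0,0]},
  {"claw":100,"dp":[0,0,0],"angular":[0,0,0]},
  {"claw":40,"dp":[0,0,0],"angular":[0,0,0]},
  {"claw":0,"dp":[0,0,0],"angular":[0,0,0]},
  {"claw":0,"dp":[0,0,0],"angular":[0,0,0]},
  {"claw":0,"dp":[0,0,0],"angular":[0,0,0]},
  {"claw":0,"dp":[0,0,0],"angular":[0,0,0]},
])

```text
clock: 23.63
tcp_pos: [0.5302, 0.152, 0.2064]
orientation: [-0.0, 0.931, 0.364, 0.0]
wrist_force: [0.9, 0.3, -0.2]
finger_gap: 0.0854
```

>>> play_rows([
  {"claw":0,"dp":[0,0,-0.005],"angular":[0,0,0]},
  {"claw":0,"dp":[0,0,-0.01],"angular":[0,0,0]},
  {"claw":0,"dp":[0,0,-0.015],"angular":[0,0,0]},
  {"claw":0,"dp":[0,0,-0.02],"angular":[0,0,0]},
  {"claw":0,"dp":[0,0,-0.02],"angular":[0,0,0]},
  {"claw":0,"dp":[0,0,-0.015],"angular":[0,0,0]},
  {"claw":0,"dp":[0,0,-0.005],"angular":[0,0,0]},
  {"claw":0,"dp":[0,0,0],"angular":[0,0,0]},
])

```text
clock: 24.3
tcp_pos: [0.5311, 0.1522, 0.2986]
orientation: [0.0, 0.931, 0.364, 0.002]
wrist_force: [-0.1, -0.2, -0.5]
finger_gap: 0.0854
```

>>> play_rows([
  {"claw":0,"dp":[-0.0286,0.0161,0],"angular":[0,0,0]},
  {"claw":0,"dp":[-0.0286,0.0161,0],"angular":[0,0,0]},
  {"claw":0,"dp":[-0.0286,0.0161,0],"angular":[0,0,0]},
  {"claw":0,"dp":[-0.0286,0.0161,0],"angular":[0,0,0]},
  {"claw":0,"dp":[-0.0286,0.0161,0],"angular":[0,0,0]},
  {"claw":0,"dp":[-0.0286,0.0161,0],"angular":[0,0,0]},
  {"claw":0,"dp":[-0.0286,0.0161,0],"angular":[0,0,0]},
  {"claw":0,"dp":[-0.01,0.006,0],"angular":[0,0,0]},
])

```text
clock: 24.97
tcp_pos: [0.4546, -0.0806, 0.2954]
orientation: [-0.0, 0.932, 0.363, -0.001]
wrist_force: [0.5, 0.0, -0.2]
finger_gap: 0.0856
```

```bash
python3 - <<'E'
from workcell import env
import cv2,numpy as np
out=[]
for n,(a,b) in (("top",(190,230)),("side",(227,160))):
    p,d=env.read_camera(n);c=env.calibration(n);r=45
    out.append(cv2.resize(cv2.cvtColor(p[b-r:b+r,a-r:a+r],cv2.COLOR_RGB2BGR),(400,400),interpolation=cv2.INTER_CUBIC))
    v,u=np.mgrid[0:420,0:560]
    P=(np.stack([(u-c['cx'])/c['fx']*d,(v-c['cy'])/c['fy']*d,d,np.ones_like(d)],-1)@np.array(c['world_from_camera']).T)[...,:3]
    m=np.hypot(P[...,0]-.5305,P[...,1]-.152)<.04
    for lo,hi in ((.214,.25),(.18,.205)):
        Q=P[m&(P[...,2]>lo)&(P[...,2]<hi)]
        print(n,len(Q),np.median(Q[:,2]).round(4),np.percentile(Q[:,2],[25,75]).round(4),cv2.minAreaRect((Q[:,:2]*1000).astype(np.float32)))
cv2.imwrite("pics/end.png",np.hstack(out))
E
```

```text
top 154 0.2237 [0.2225 0.2249] ((532.1397094726562, 152.71923828125), (47.408714294433594, 13.839588165283203), 44.317317962646484)
top 494 0.1917 [0.1902 0.1931] ((531.7176513671875, 152.85324096679688), (62.32918167114258, 62.51899719238281), 42.726009368896484)
  return _methods._mean(a, axis=axis, dtype=dtype,
  ret = ret.dtype.type(ret / rcount)
Traceback (most recent call last):
IndexError: index -1 is out of bounds for axis 0 with size 0
```

```bash
python3 - <<'E'
from workcell import env
import cv2,numpy as np
p,d=env.read_camera("top");cv2.imwrite("pics/end.png",cv2.resize(cv2.cvtColor(p[150:320,90:400],cv2.COLOR_RGB2BGR),(800,439)))
E
python3 st.py
```

```text
25.1167 [ 0.4557 -0.0784  0.2956] phi 42.58 [-6.000e-04  9.318e-01  3.631e-01 -4.000e-04] [0.34 0.11 0.1 ] [-0.016  0.012 -0.029] [-3.4460e-01  8.3500e-02 -1.0370e-01  1.3849e+00  4.0000e-04  2.0538e+00]
```

View pics/end.png

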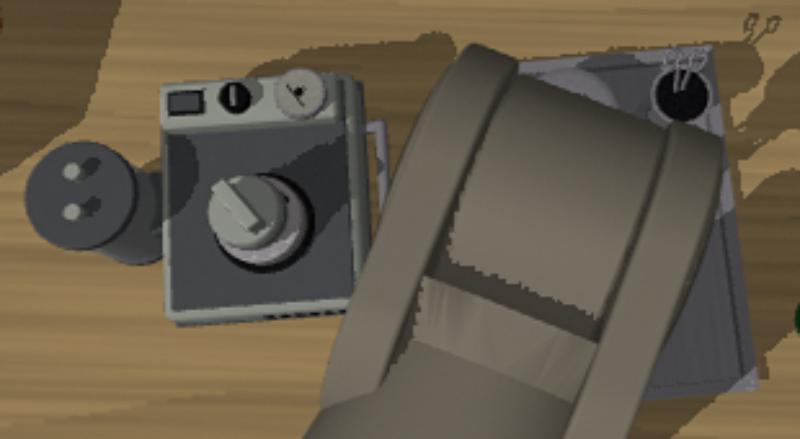

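The picture shows the cartridge upright in the port at (258,218). The wing is at about 44°, and its top is at z = 0.224 (expected locked 0.225, unlocked 0.229). The canister and forceps jar are standing, and the gripper is clear. I'm handing in.

```bash
python3 -c "
from workcell import env
print(env.hand_in())"
```

```text
the job is handed in; nothing more can be done
None
```

The cartridge is fitted and locked in the pump port, and I handed the job in at about 25 s.

**What I did:** I gripped the white winged cartridge by its wing and lowered it at about 130°. Its lugs dropped straight into the slots, so no feeling around the rim was needed. I pressed it about 20 mm below the rim, with about 8 N on the wrist. I then twisted it clockwise about 92° to the stop, where the torque rose to 0.43 N m. After that I let it spring up, released it and moved clear.

**What the checks showed:**
- **Height:** before I let go, an upward pull of about 5 N did not lift it off the locked level. Afterwards the wing top measured 0.224 m, against 0.225 m expected when locked and 0.229 m when not.
- **First lift:** it stuck by friction on the stop, so I eased it back a few degrees and it rose fully.
- **Counter-turn:** torque rose to -0.26 N m, so the catch bars the way back. The rise was softer than at the stop, so this check is less clear-cut than the height.
- **Resting angle:** it sits about 4–6° back from the stop, within the play of the catch.
- **Other items:** the last picture shows the canister and forceps jar standing. The arm hid the line filter in that view. It was standing in the earlier side view, and I didn't go near it after that.
- **Side camera:** it gave no cartridge readings in the final depth check, so the height comes from the top camera only.

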